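# Wipe the punch slugs off the keypad fixture

### The arm

A 6-joint arm with a two-finger parallel gripper is mounted at the origin on the work surface. World frame = base frame: x ahead of the robot, y to its left, z up, the work surface at z = 0. Lengths are in mm, angles in rad, forces in N, time in s.
With the tool pointing down it reaches from about 275 to 1000 mm from the base axis. Payload 8.4 kg.
Tool frame: the origin (TCP) lies midway between the tips of the shut fingers; the grasp point (between the pads) lies grip_depth behind it (grip_depth is the distance from the TCP to the grasp point, in mm); z points along the fingers, y is the line along which they close (so a half turn about z gives the same grasp; the last joint's range is limited). The gripper opens to 85 mm and grips with 20 to 120 N. Pads are 22 mm wide; open, the fingers measure 114 mm over their backs; the gripper's body (76 mm by 85 mm) begins 54 mm behind the grasp point. The pads swing forward as they close: fully open they stand 13 mm farther back than shut.
Start: joints at [-1.232, 0.353, 1.633, -0, 1.155, -0.002], TCP at [208.899, -589.058, 231.281] pointing down, gripper open.
Joint ranges: [-2.63, 2.63], [-0.92, 2.1], [0.06, 2.66], [-1.3, 4.44], [0, 2.69], [-3.02, 3.02]. Speed limits (rad/s): [2.22, 2.22, 2.79, 3.14, 3.14, 3.14].

### API

Orientations are given as [roll, pitch, yaw] about the fixed x, y, z axes, in that order (R = Rz(yaw) Ry(pitch) Rx(roll)).
In Python, from rig import * gives the robot as it stands.
- The arm moves only by the shell command python3 -m creep 'ROWS' [FORCE]. ROWS is JSON, a list of rows, each an object of numbers: "x", "y", "z": the shift along the tool's x, y, z in mm; "rx", "ry", "rz": the turn, a rotation vector about the tool's x, y, z in rad; "hand": the finger opening in mm, from 0 to 85.4. A call has 1 to 20 rows; each row shifts and turns the commanded pose from where the row before left it, along the tool's axes as they then stand; what a row does not reach is not made up. A row lasts 1/8 s, in which the tool goes at most 62.5 mm and 10.7 degrees, less where a joint would pass 70% of its speed; a pose out of reach is approached as far as the arm can. A call with a gripper value outside its range is refused whole. The fingers move at their own pace and stop on an object; FORCE is the grip in N (left out, the last holds). Time passes only in rows, so rows that do not move let the fingers close. It gives the time, the measured TCP pose, the force, the opening and the grip force at its end, in the units of the state.
- sense(): the state, without advancing time (a new reading comes with each control period).
- grab_frame(name): name is "side" or "top" or "wrist"; returns the picture (384x512x3 uint8, red, green, blue); there is no depth.
- get_calibration(name): a dict with "K" (3x3 intrinsics, pixels), "R" (3x3) and "t" (3): a world point X has camera coordinates R X + t. Camera axes: x right, y down, z forward; pixel columns grow to the right and rows downward; lengths in mm; the calibration is good to about 2 mm. A picture is of the moment at which its call begins: read the wrist's pose just before it. get_calibration takes no time and is no camera call; for the wrist camera it gives the pose at the moment of the call.
- sign_off(): hands the job in; it is judged then, once.
The state is a dict: "clock": time; "qpos": joint angles; "qvel": joint speeds; "joint_efforts": joint torques, N m; "eef_pos": TCP position; "tcp_rot": TCP orientation; "contact_force": force on the tool from outside, world axes, zero at the start; "wrist_torque": the same for the moment, N m; "opening": opening from 0.0 (shut) to 1.0 (fully open); "grasp_force": force on a finger pad.
Only numpy, scipy, OpenCV 4.12 (cv2) and the standard library are available. Lean on these libraries where they do the work, as an engineer would, in place of code of your own. Each camera call takes 0.05 s, during which the arm holds its last target. There are 200 camera calls.

### The job

Pick up the green-handled scraper block and, holding it down on the aluminium fixture plate, wipe both loose black slugs along the plate and over its open edge into the yellow catch tray, without touching the slugs with the fingers. Then stand the scraper back upright on the blue bench and let go.

Things in the scene. Friction and masses are not known exactly. Their poses are not given: they have to be found in the camera images.
- scraper: scraper block standing on the bench, 220 g: black foot 30 x 110 x 16 mm (x, y, z) under a centred green handle bar 24 x 70 x 46 mm, 62 mm high in all. Origin: centre of the foot's underside; z up. Same both ways round; the long flat faces that push look along x. Grip the handle across its 24 mm, 40 to 50 mm above the origin. Stands left or right of the fixture, turned up to 0.4 rad.
- fixture: fixed to the bench. Origin: on the bench under the plate's centre; x points to the tray, away from the robot, yaw within 0.35. Aluminium plate x -85 to 85, y -77 to 77 mm, top 36 mm up. Dark fences 12 mm above it on both y sides leave a lane y -67 to 67; both x ends open, no lip. Yellow open tray at the far edge: x 85 to 170, y -77 to 77, floor 10 mm, walls 4 mm thick, 28 mm up, none at the plate.
- slug_a: loose punched-out slug lying flat on the fixture's plate, on its -y side: black, 26 x 18 x 6 mm (x, y, z), 22 g, small green mark on top, any yaw. Origin: centre of its underside. Starts at fixture x -15 to +50 mm and 18 to 38 mm to the side of the plate's middle line.
- slug_b: loose punched-out slug lying flat on the fixture's plate, on its +y side: black, 26 x 18 x 6 mm (x, y, z), 22 g, small green mark on top, any yaw. Origin: centre of its underside. Starts at fixture x -15 to +50 mm and 18 to 38 mm to the side of the plate's middle line.
Not all that is in view belongs to the job. Leave any purple or white look-alike of the scraper alone.

How it is judged (in metres and radians):
On the way, in this order (a step that is already met when the one before it is completed fails the run):
1. the scraper's foot is down on the plate (less than 6 mm above it), in the lane, while both slugs are still on the plate (z of scraper in the frame of fixture between 0.03 and 0.042 m and x of scraper in the frame of fixture between -0.095 and 0.085 m and y of scraper in the frame of fixture between -0.067 and 0.067 m and z of each of slug_a, slug_b in the frame of fixture above 0.033 m and x of each of slug_a, slug_b in the frame of fixture below 0.085 m), for 0.1 s.
2. both slugs are in the catch tray (x of slug_a in the frame of fixture between 0.08 and 0.17 m and y of slug_a in the frame of fixture between -0.075 and 0.075 m and z of slug_a in the frame of fixture between 0 and 0.032 m and x of slug_b in the frame of fixture between 0.08 and 0.17 m and y of slug_b in the frame of fixture between -0.075 and 0.075 m and z of slug_b in the frame of fixture between 0 and 0.032 m), for 0.2 s.
At the end, for the whole second after the job is handed in: Both slugs lie at rest inside the yellow tray (their origins within its outline and less than 32 mm above the bench); the scraper stands released and at rest on the bench itself (its underside within 6 mm of the bench top), upright within 10 degrees (all of step 2 and height (world z) of scraper between -0.006 and 0.006 m and angle between scraper's own z axis and vertical below 0.175 rad and linear speed of each of scraper, slug_a, slug_b below 0.02 m/s); the robot touches nothing.
It fails at once if the fingers touch a slug (contact force between the fingers and slug_a above 0.3 N or contact force between the fingers and slug_b above 0.3 N).
It also fails if it takes over 51 s, if anything falls off the work surface, if the arm or the gripper's body presses on something with over 40 N, if the wrist force passes 120 N, or if a joint passes its speed limit or range.

## Working session

There is one attempt and no reset: what is moved stays moved. The work goes in short steps, Python scripts to look and compute and a shell command to move; the robot and the scene stay as the last step left them, time stands still between calls to the robot, and variables do not carry over. Pictures are saved under pics/ and viewed, at most 10 in all, crops included, and the job is handed in when it is done.

```bash
mkdir -p pics; ls
python3 - <<'E'
from rig import *
import cv2,json
s=sense();print(s)
for n in("top","side"):
    f=grab_frame(n);cv2.imwrite(f"pics/{n}0.png",f[:,:,::-1]);c=get_calibration(n);print(n,c)
try: print(grip_depth)
except Exception as e: print(e)
E
```

```text
pics
{'clock': 0.0, 'qpos': array([-1.23240571e+00,  3.53636968e-01,  1.63411476e+00, -1.79635762e-05,
        1.15520251e+00, -2.43543190e-03]), 'qvel': array([-0.00139698,  0.00018895,  0.00102808, -0.00041203,  0.00047604,
        0.00025835]), 'joint_efforts': array([ 2.75539547e-03, -6.05247831e+01, -3.42065942e+01,  1.25041461e-04,
        9.20624589e-03,  2.32526361e-05]), 'eef_pos': array([ 208.7356088 , -588.62013719,  230.57695501]), 'tcp_rot': array([-3.14023104e+00,  1.31084866e-05,  3.40833319e-01]), 'contact_force': array([-0.38234083,  0.24559315,  0.13403086]), 'wrist_torque': array([-0.03013491, -0.01783067, -0.0065291 ]), 'grasp_force': 0.0, 'opening': 0.9971757711376992}
top {'K': array([[418.86410567,   0.        , 259.08445149],
       [  0.        , 418.86410567, 189.21032218],
       [  0.        ,   0.        ,   1.        ]]), 'R': array([[-0.00392811, -0.99993256, -0.01092942],
       [-0.99899366,  0.00441227, -0.04463396],
       [ 0.04467917,  0.01074309, -0.99894362]]), 't': array([  22.46520704,  450.93405069, 1109.8589536 ])}
side {'K': array([[406.98330391,   0.        , 258.33799996],
       [  0.        , 406.98330391, 190.21472499],
       [  0.        ,   0.        ,   1.        ]]), 'R': array([[ 0.98938152, -0.14533427, -0.00146708],
       [-0.09224033, -0.62007311, -0.77910273],
       [ 0.11232063,  0.77096517, -0.62689456]]), 't': array([-479.90104627,   78.91519683,  990.91393349])}
18.700000000000003
```

View pics/top0.png

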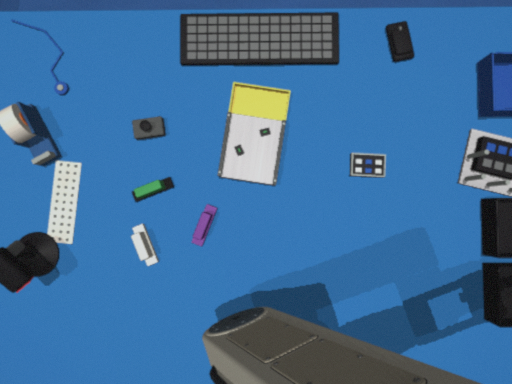

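View pics/side0.png

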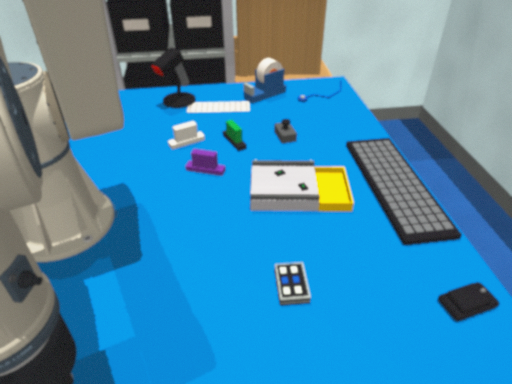

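Candidates in the top image: green/black block (153,189), purple (204,225) and white (144,245). Only the first has the green handle on a black foot. I'll confirm it with a crop and measure at the same time.

```bash
cat > h.py <<'E'
from rig import *
import cv2,numpy as np
def ray(c,u,v,z):
    R,t=c["R"],c["t"];d=R.T@np.linalg.inv(c["K"])@[u,v,1.];o=-R.T@t
    return o+d*(z-o[2])/d[2]
def proj(c,X):
    p=c["K"]@(c["R"]@np.asarray(X,float)+c["t"]);return p[:2]/p[2]
E
python3 - <<'E'
from h import *
f=cv2.imread("pics/top0.png");c=get_calibration("top")
a=cv2.resize(f[165:215,115:195],None,fx=5,fy=5,interpolation=2);b=cv2.resize(f[75:195,210:300],None,fx=4.4,fy=4.4,interpolation=2)
h=max(a.shape[0],b.shape[0]);P=lambda i:cv2.copyMakeBorder(i,0,h-i.shape[0],0,0,0)
cv2.imwrite("pics/crop0.png",np.hstack([P(a),P(b)]))
hsv=cv2.cvtColor(f,cv2.COLOR_BGR2HSV)
def cont(m,n=1):
    k=cv2.findContours(m.astype(np.uint8),0,2)[0];return sorted(k,key=cv2.contourArea)[::-1][:n]
def w(m,z,name,n=1):
    for k in cont(m,n):
        P3=np.array([ray(c,*p,z)[:2] for p in k[:,0]],np.float32)
        r=cv2.minAreaRect(P3);print(name,np.round(k[:,0].mean(0)),np.round(r[0],1),np.round(r[1],1),round(r[2],1),np.round(cv2.boxPoints(r)).tolist())
H,S,V=[hsv[...,i].astype(int) for i in range(3)]
g=(abs(H-60)<15)&(S>120)&(V>60)
k=cont(g)[0];mm=np.zeros(g.shape,np.uint8);cv2.drawContours(mm,[k],-1,1,-1);print("green V pct",np.percentile(V[mm>0],[5,25,50,75,95]))
w(g,62,"green")
w(g&(V>np.percentile(V[mm>0],75)*.85),62,"greenbright")
ys,xs=np.mgrid[:384,:512]
roi=(abs(xs-153)<28)&(abs(ys-189)<18)
w(roi&(V<70)|g&roi,8,"foot+handle")
w((abs(H-28)<8)&(S>150),28,"yellow")
w((S<60)&(V>120)&(xs>210)&(xs<300)&(ys>80)&(ys<195),36,"plate")
roi=(xs>225)&(xs<278)&(ys>120)&(ys<178)
w(roi&(V<90),42,"slug",4)
E
```

```text
green V pct [ 65.85 133.   160.   163.   165.  ]
green [149. 188.] [451.8 302.9] [24.4 76.3] 21.6 [[426.0, 334.0], [455.0, 263.0], [477.0, 272.0], [449.0, 343.0]]
greenbright [147. 188.] [452.9 306.5] [19.6 66. ] 21.6 [[432.0, 334.0], [456.0, 272.0], [474.0, 279.0], [450.0, 341.0]]
foot+handle [152. 189.] [454.7 307.4] [ 32.6 108.6] 21.6 [[420.0, 352.0], [460.0, 251.0], [490.0, 263.0], [450.0, 364.0]]
yellow [242.  86.] [726.8  63.5] [8.  2.7] 89.6 [[725.0, 59.0], [728.0, 59.0], [728.0, 67.0], [725.0, 67.0]]
plate [255. 149.] [556.4  36.1] [144.7 170.2] 80.9 [[461.0, -22.0], [629.0, -49.0], [652.0, 94.0], [484.0, 121.0]]
slug [264. 132.] [600.1   5.4] [14.1 21.5] 18.1 [[590.0, 13.0], [597.0, -7.0], [610.0, -3.0], [604.0, 18.0]]
slug [239. 149.] [552.6  73.1] [22.3 12.8] 26.3 [[540.0, 74.0], [545.0, 62.0], [565.0, 72.0], [560.0, 84.0]]
slug [228. 127.] [613. 101.] [0. 0.] 0.0 [[613.0, 101.0], [613.0, 101.0], [613.0, 101.0], [613.0, 101.0]]
slug [227. 132.] [599.8 103.6] [5.3 0. ] 180.0 [[602.0, 104.0], [602.0, 104.0], [597.0, 104.0], [597.0, 104.0]]
```

View pics/crop0.png

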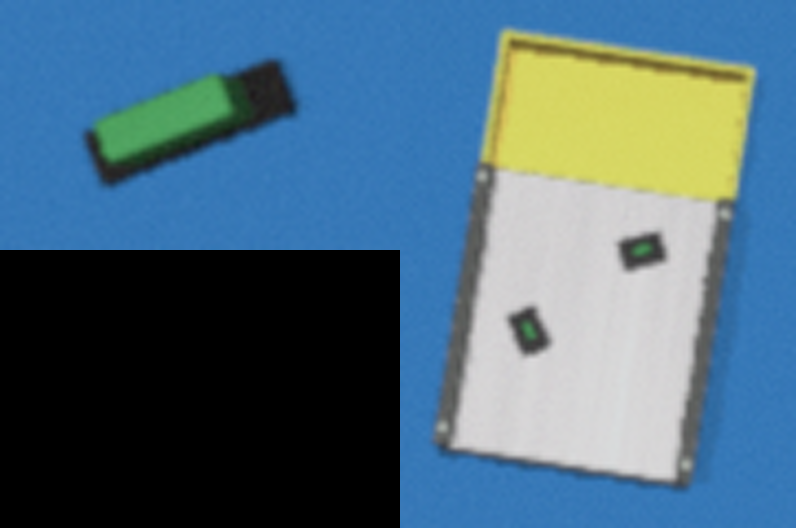

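The crop confirms the target: a green handle on a black foot at (153,189), yaw about 0.377, centre about (453.5,306.5). In the fixture, the slugs sit at about (239,150) and (265,132), and the tray is at the far side. Next I move above the scraper.

```bash
R='{"x":26.5,"y":-38.1}'; python3 -m creep '[{"x":26.5,"y":-38.1},{"x":26.5,"y":-38.1},{"x":26.5,"y":-38.1},{"x":26.5,"y":-38.1},{"x":26.5,"y":-38.1},{"x":26.5,"y":-38.1},{"x":26.5,"y":-38.1},{"x":26.5,"y":-38.1},{"x":26.5,"y":-38.1},{"x":26.5,"y":-38.1},{"x":26.5,"y":-38.1},{"x":26.5,"y":-38.1},{"x":26.5,"y":-38.1},{"x":26.5,"y":-38.1},{"x":26.5,"y":-38.1},{"x":26.5,"y":-38.1},{"x":26.5,"y":-38.1},{"x":26.5,"y":-38.1},{"x":26.5,"y":-38.1},{"x":26.5,"y":-38.1}]' 40 | tail -5
python3 -m creep '[{"rz":-0.1785},{"rz":-0.1785},{"rz":-0.1785},{"rz":-0.1785},{"rz":-0.1785},{"rz":-0.1785},{"rz":-0.1785},{"rz":-0.1785},{"rz":-0.1785},{}]' | tail -5
python3 - <<'E'
from h import *
c=get_calibration("wrist");f=grab_frame("wrist");cv2.imwrite("pics/w1.png",f[:,:,::-1]);np.savez("w1.npz",**c)
print(sense()["eef_pos"],sense()["tcp_rot"],sense()["clock"])
for p in [(453.5,306.5,62),(556,36,36)]:print(proj(c,p))
E
```

```text
[ 208.77720943 -588.71710561  230.74077804] [-3.14056046e+00 -3.27727367e-06  3.40771866e-01] 0.15
[-1100.1888429   -749.33685878]
[-484.91332501 -658.64913343]schema error: expected keys x, y, z, rx, ry, rz, hand
schema error: expected keys x, y, z, rx, ry, rz, hand
```

View pics/w1.png

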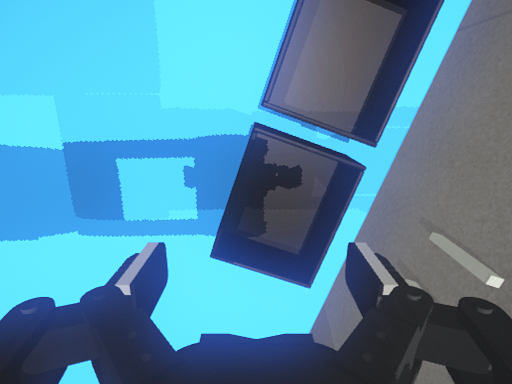

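The wrist picture only shows the start area, with black bins at (290,200) and no task objects. The move was refused because every row needs all the keys, so I'm retyping it in full.

```bash
python3 -m creep '[{"x":26.5,"y":-38.1,"z":0,"rx":0,"ry":0,"rz":0,"hand":85},{"x":26.5,"y":-38.1,"z":0,"rx":0,"ry":0,"rz":0,"hand":85},{"x":26.5,"y":-38.1,"z":0,"rx":0,"ry":0,"rz":0,"hand":85},{"x":26.5,"y":-38.1,"z":0,"rx":0,"ry":0,"rz":0,"hand":85},{"x":26.5,"y":-38.1,"z":0,"rx":0,"ry":0,"rz":0,"hand":85},{"x":26.5,"y":-38.1,"z":0,"rx":0,"ry":0,"rz":0,"hand":85},{"x":26.5,"y":-38.1,"z":0,"rx":0,"ry":0,"rz":0,"hand":85},{"x":26.5,"y":-38.1,"z":0,"rx":0,"ry":0,"rz":0,"hand":85},{"x":26.5,"y":-38.1,"z":0,"rx":0,"ry":0,"rz":0,"hand":85},{"x":26.5,"y":-38.1,"z":0,"rx":0,"ry":0,"rz":0,"hand":85},{"x":26.5,"y":-38.1,"z":0,"rx":0,"ry":0,"rz":0,"hand":85},{"x":26.5,"y":-38.1,"z":0,"rx":0,"ry":0,"rz":0,"hand":85},{"x":26.5,"y":-38.1,"z":0,"rx":0,"ry":0,"rz":0,"hand":85},{"x":26.5,"y":-38.1,"z":0,"rx":0,"ry":0,"rz":0,"hand":85},{"x":26.5,"y":-38.1,"z":0,"rx":0,"ry":0,"rz":0,"hand":85},{"x":26.5,"y":-38.1,"z":0,"rx":0,"ry":0,"rz":0,"hand":85},{"x":26.5,"y":-38.1,"z":0,"rx":0,"ry":0,"rz":0,"hand":85},{"x":26.5,"y":-38.1,"z":0,"rx":0,"ry":0,"rz":0,"hand":85},{"x":26.5,"y":-38.1,"z":0,"rx":0,"ry":0,"rz":0,"hand":85},{"x":26.5,"y":-38.1,"z":0,"rx":0,"ry":0,"rz":0,"hand":85}]' 40
python3 -m creep '[{"x":0,"y":0,"z":0,"rx":0,"ry":0,"rz":-0.1785,"hand":85},{"x":0,"y":0,"z":0,"rx":0,"ry":0,"rz":-0.1785,"hand":85},{"x":0,"y":0,"z":0,"rx":0,"ry":0,"rz":-0.1785,"hand":85},{"x":0,"y":0,"z":0,"rx":0,"ry":0,"rz":-0.1785,"hand":85},{"x":0,"y":0,"z":0,"rx":0,"ry":0,"rz":-0.1785,"hand":85},{"x":0,"y":0,"z":0,"rx":0,"ry":0,"rz":-0.1785,"hand":85},{"x":0,"y":0,"z":0,"rx":0,"ry":0,"rz":-0.1785,"hand":85},{"x":0,"y":0,"z":0,"rx":0,"ry":0,"rz":-0.1785,"hand":85},{"x":0,"y":0,"z":0,"rx":0,"ry":0,"rz":-0.1785,"hand":85},{"x":0,"y":0,"z":0,"rx":0,"ry":0,"rz":0,"hand":85}]'
python3 - <<'E'
from h import *
c=get_calibration("wrist");f=grab_frame("wrist");cv2.imwrite("pics/w2.png",f[:,:,::-1]);np.savez("w2.npz",**c)
print(sense()["eef_pos"],sense()["tcp_rot"],sense()["clock"])
for p in [(453.5,306.5,62),(556,36,36)]:print(proj(c,p))
E
```

```text
clock: 2.65
eef_pos: [453.8, 307.8, 231.1]
tcp_rot: [3.141, 0.0, 0.341]
contact_force: [-0.8, -0.7, 1.0]
opening: 0.997
grasp_force: 0.0
clock: 3.9
eef_pos: [453.6, 306.2, 231.1]
tcp_rot: [-3.141, 0.0, 1.946]
contact_force: [-0.2, -0.5, 0.1]
opening: 0.998
grasp_force: 0.0
[453.6234915  306.1992131  231.12344394] [-3.14123264e+00  6.63166129e-05  1.94337775e+00] 3.95
[256.89428927 173.51644734]
[254.13490075 369.83015527]
```

View pics/w2.png

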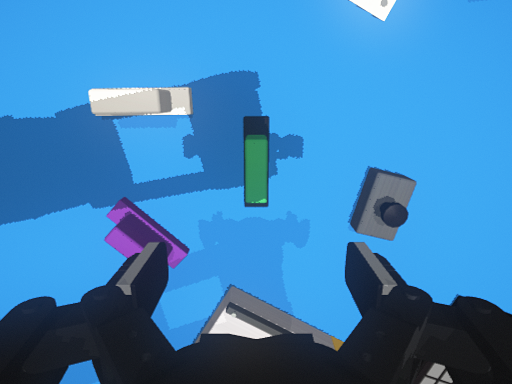

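The wrist view shows the scraper centred at about (256,165) and aligned with the image. The white (140,100) and purple (147,232) look-alikes and a joystick (385,205) are clear of the fingers. I'll refine the numbers, then grasp.

Run:
```python
from h import *
c=dict(np.load("w2.npz"));f=cv2.imread("pics/w2.png")
H,S,V=[cv2.cvtColor(f,40)[...,i].astype(int) for i in range(3)]
g=(abs(H-60)<18)&(S>100)&(V>50)
def rect(m,z):
    k=max(cv2.findContours(m.astype(np.uint8),0,2)[0],key=cv2.contourArea)
    r=cv2.minAreaRect(np.array([ray(c,*p,z)[:2] for p in k[:,0]],np.float32));print(np.round(r[0],1),np.round(r[1],1),r[2],cv2.boundingRect(k))
rect(g,62);print(V[130:210:6,256])
ys,xs=np.mgrid[:384,:512]
rect((xs>235)&(xs<275)&(ys>112)&(ys<212)&((V<75)|g),8)
# fixture from top: corners picked on enlarged crop
c=get_calibration("top");P=lambda x,y,z:ray(c,210+(x-400)/4.4,75+y/4.4,z)[:2]
nl,nr=P(447,444,36),P(688,484,36);tl,tr=P(507,30,28),P(755,68,28)
print(nl,nr,tl,tr)
d=(tl+tr)/2-(nl+nr)/2;L=np.hypot(*d);yaw=np.arctan2(d[1],d[0]);print("len(255)",L,"yaw",yaw,"w",np.hypot(*(nl-nr)),np.hypot(*(tl-tr)),[np.arctan2(*(a-b)[::-1])-np.pi/2 for a,b in((nl,nr),(tl,tr))])
m=((nl+nr)/2+(tl+tr)/2)/2;o=m-d/L*42.5;print("origin",o)
for s in((600.1,5.4),(552.6,73.1)):
    e=np.array(s)-o;print(e@d/L,e@np.array([-d[1],d[0]])/L)
```

```text
[451.4 308.1] [21.8 68. ] 21.99667739868164 (245, 139, 22, 64)
[ 68  98 142 142 143 142 143 141 141 140 141 141 203 247]
[451.  308.6] [ 28.5 105.1] 21.469202041625977 (244, 117, 24, 86)
[485.17989562 120.73830284] [460.69056575 -22.50456286] [736.8619518   85.24027395] [712.5358601  -64.60644437]
len(255) 254.73591169585455 yaw -0.15290960591556052 w 145.3211817057298 151.80842443528164 [np.float64(-0.16932663610544485), np.float64(-0.16093585722711223)]
origin [556.81295461  36.19025566]
47.47177615259585 -23.837755996552062
-9.785684898311407 35.837390873848165
```

```bash
python3 -m creep '[{"x":1.7,"y":-0.7,"z":35,"rx":0,"ry":0,"rz":0,"hand":85},{"x":0,"y":0,"z":35,"rx":0,"ry":0,"rz":0,"hand":85},{"x":0,"y":0,"z":35,"rx":0,"ry":0,"rz":0,"hand":70},{"x":0,"y":0,"z":35,"rx":0,"ry":0,"rz":0,"hand":60},{"x":0,"y":0,"z":35,"rx":0,"ry":0,"rz":0,"hand":60},{"x":0,"y":0,"z":20,"rx":0,"ry":0,"rz":0,"hand":60},{"x":0,"y":0,"z":10,"rx":0,"ry":0,"rz":0,"hand":60},{"x":0,"y":0,"z":0,"rx":0,"ry":0,"rz":0,"hand":60}]'
python3 -m creep '[{"x":0,"y":0,"z":0,"rx":0,"ry":0,"rz":0,"hand":20},{"x":0,"y":0,"z":0,"rx":0,"ry":0,"rz":0,"hand":15},{"x":0,"y":0,"z":0,"rx":0,"ry":0,"rz":0,"hand":10},{"x":0,"y":0,"z":0,"rx":0,"ry":0,"rz":0,"hand":10},{"x":0,"y":0,"z":0,"rx":0,"ry":0,"rz":0,"hand":10},{"x":0,"y":0,"z":0,"rx":0,"ry":0,"rz":0,"hand":10}]' 60
```

```text
clock: 4.95
eef_pos: [452.3, 307.5, 26.0]
tcp_rot: [-3.141, 0.0, 1.946]
contact_force: [0.5, 0.3, -0.3]
opening: 0.699
grasp_force: 0.0
clock: 5.7
eef_pos: [453.0, 307.9, 27.2]
tcp_rot: [3.14, -0.0, 1.947]
contact_force: [-1.1, 0.2, 7.0]
opening: 0.27
grasp_force: 59.2
```

```bash
python3 -m creep '[{"x":0,"y":0,"z":-15,"rx":0,"ry":0,"rz":0,"hand":10},{"x":0,"y":0,"z":-30,"rx":0,"ry":0,"rz":0,"hand":10},{"x":0,"y":0,"z":-25,"rx":0,"ry":0,"rz":0.134,"hand":10},{"x":0,"y":0,"z":-5,"rx":0,"ry":0,"rz":0.134,"hand":10},{"x":0,"y":0,"z":0,"rx":0,"ry":0,"rz":0.134,"hand":10},{"x":0,"y":0,"z":0,"rx":0,"ry":0,"rz":0.132,"hand":10},{"x":-28,"y":9.7,"z":0,"rx":0,"ry":0,"rz":0,"hand":10},{"x":-28,"y":9.7,"z":0,"rx":0,"ry":0,"rz":0,"hand":10},{"x":-28,"y":9.7,"z":0,"rx":0,"ry":0,"rz":0,"hand":10},{"x":-28,"y":9.7,"z":0,"rx":0,"ry":0,"rz":0,"hand":10},{"x":-28,"y":9.7,"z":0,"rx":0,"ry":0,"rz":0,"hand":10},{"x":-28,"y":9.7,"z":0,"rx":0,"ry":0,"rz":0,"hand":10},{"x":-28,"y":9.7,"z":0,"rx":0,"ry":0,"rz":0,"hand":10},{"x":-28,"y":9.7,"z":0,"rx":0,"ry":0,"rz":0,"hand":10},{"x":-28,"y":9.5,"z":0,"rx":0,"ry":0,"rz":0,"hand":10},{"x":0,"y":0,"z":0,"rx":0,"ry":0,"rz":0,"hand":10},{"x":0,"y":0,"z":0,"rx":0,"ry":0,"rz":0,"hand":10}]'
python3 - <<'E'
from h import *
out=[]
for n,(u,v) in (("side",(285,180)),("wrist",None or (256,192))):
    c=get_calibration(n);f=grab_frame(n)[:,:,::-1].copy();cv2.imwrite(f"pics/{n}3.png",f)
    if n=="side":f=cv2.resize(f[120:230,200:360],None,fx=2.5,fy=2.5,interpolation=2);f=cv2.copyMakeBorder(f,0,384-f.shape[0],0,0,0)
    out.append(f[:384])
v=np.hstack(out);print(v.shape);cv2.imwrite("pics/v3.png",cv2.resize(v,(800,int(384*800/v.shape[1])),interpolation=3))
E
```

```text
clock: 7.82
eef_pos: [498.9, 45.2, 101.7]
tcp_rot: [3.141, -0.0, 1.413]
contact_force: [-0.4, -0.3, -2.2]
opening: 0.274
grasp_force: 59.4
(384, 912, 3)
```

View pics/v3.png

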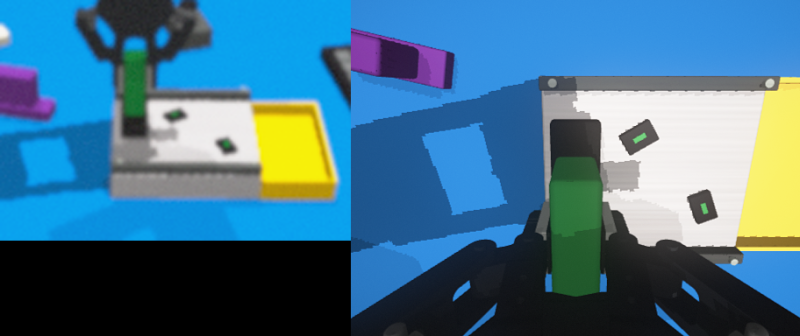

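Side view: the scraper is held upright over the near end of the plate, about crop (134,125), behind both slugs. Wrist view: the foot is parallel to the fences, with slugs at (638,137) and (703,206). Next I check the lane offset from the fence edges.

Run:
```python
from h import *
c=get_calibration("wrist");s=.8772
o=np.array([556.8,36.2]);y=-.158;A=np.array([[np.cos(y),np.sin(y)],[-np.sin(y),np.cos(y)]])
for n,p,z in(("fence+ L",(541,77),48),("fence+ R",(778,77),48),("fence- R",(742,262),48),("inner+ L",(545,90),48),("inner+ R",(770,91),48),("foot end L",(552,120),90.5),("foot end R",(600,120),90.5),("plate end",(765,92),36),("tray wall far- ",(737,245),36)):
    print(n,np.round(A@(ray(c,p[0]/s-400,p[1]/s,z)[:2]-o),1))
print(sense()["eef_pos"],A@(sense()["eef_pos"][:2]-o))
```

```text
fence+ L [-84.1  80.9]
fence+ R [81.8 81. ]
fence- R [ 83.3 -69.7]
inner+ L [-81.6  72.2]
inner+ R [78.1 71.6]
foot end L [-73.4  55.8]
foot end R [-45.9  55.8]
plate end [82.9 70.8]
tray wall far-  [ 84.5 -60.7]
[498.80244384  45.69856129 101.5286797 ] [-58.76967168   0.254712  ]
```

```bash
python3 -m creep '[{"x":2,"y":0,"z":10,"rx":0,"ry":0,"rz":0,"hand":10},{"x":0,"y":0,"z":13,"rx":0,"ry":0,"rz":0,"hand":10},{"x":0,"y":0,"z":10,"rx":0,"ry":0,"rz":0,"hand":10},{"x":0,"y":0,"z":4,"rx":0,"ry":0,"rz":0,"hand":10},{"x":0,"y":0,"z":0,"rx":0,"ry":0,"rz":0,"hand":10}]'
python3 -m creep '[{"x":0,"y":0,"z":1.5,"rx":0,"ry":0,"rz":0,"hand":10},{"x":0,"y":0,"z":0,"rx":0,"ry":0,"rz":0,"hand":10}]'
```

```text
clock: 8.55
eef_pos: [499.1, 47.0, 63.9]
tcp_rot: [-3.141, 0.0, 1.413]
contact_force: [0.7, 0.3, -2.1]
opening: 0.272
grasp_force: 59.4
clock: 8.8
eef_pos: [499.5, 47.0, 63.3]
tcp_rot: [3.141, -0.0, 1.413]
contact_force: [-2.8, -0.8, 3.2]
opening: 0.272
grasp_force: 60.0
```

```bash
python3 -m creep '[{"x":0,"y":4,"z":0,"rx":0,"ry":0,"rz":0,"hand":10},{"x":0,"y":8,"z":0,"rx":0,"ry":0,"rz":0,"hand":10},{"x":0,"y":8,"z":0,"rx":0,"ry":0,"rz":0,"hand":10},{"x":0,"y":8,"z":0,"rx":0,"ry":0,"rz":0,"hand":10},{"x":0,"y":8,"z":0,"rx":0,"ry":0,"rz":0,"hand":10},{"x":0,"y":8,"z":0,"rx":0,"ry":0,"rz":0,"hand":10},{"x":0,"y":8,"z":0,"rx":0,"ry":0,"rz":0,"hand":10},{"x":0,"y":8,"z":0,"rx":0,"ry":0,"rz":0,"hand":10},{"x":0,"y":8,"z":0,"rx":0,"ry":0,"rz":0,"hand":10},{"x":0,"y":8,"z":0,"rx":0,"ry":0,"rz":0,"hand":10},{"x":0,"y":4,"z":0,"rx":0,"ry":0,"rz":0,"hand":10},{"x":0,"y":0,"z":0,"rx":0,"ry":0,"rz":0,"hand":10}]'
python3 - <<'E'
from h import *
f=grab_frame("wrist")[:,:,::-1];cv2.imwrite("pics/w4.png",f)
E
```

```text
clock: 10.3
eef_pos: [575.6, 34.6, 63.3]
tcp_rot: [-3.135, 0.001, 1.413]
contact_force: [-15.5, 1.6, 23.1]
opening: 0.276
grasp_force: 62.8
```

View pics/w4.png

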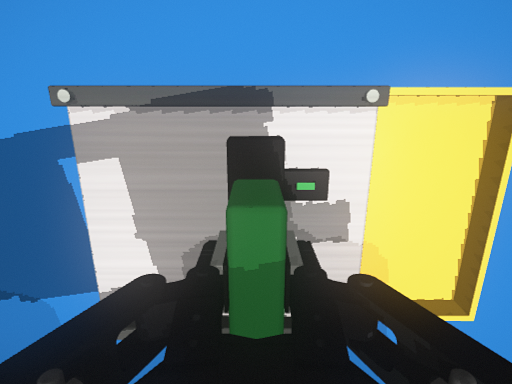

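Wrist view: slug_b is flush against the foot's front face at (305,185). Slug_a is hidden behind the handle, and the tray is ahead at (435,200). I'll ease the downward press slightly and push on over the edge.

```bash
python3 -m creep '[{"x":0,"y":4,"z":-0.6,"rx":0,"ry":0,"rz":0,"hand":10},{"x":0,"y":7,"z":0,"rx":0,"ry":0,"rz":0,"hand":10},{"x":0,"y":7,"z":0,"rx":0,"ry":0,"rz":0,"hand":10},{"x":0,"y":7,"z":0,"rx":0,"ry":0,"rz":0,"hand":10},{"x":0,"y":7,"z":0,"rx":0,"ry":0,"rz":0,"hand":10},{"x":0,"y":7,"z":0,"rx":0,"ry":0,"rz":0,"hand":10},{"x":0,"y":7,"z":0,"rx":0,"ry":0,"rz":0,"hand":10},{"x":0,"y":7,"z":0,"rx":0,"ry":0,"rz":0,"hand":10},{"x":0,"y":7,"z":0,"rx":0,"ry":0,"rz":0,"hand":10},{"x":0,"y":6,"z":0,"rx":0,"ry":0,"rz":0,"hand":10},{"x":0,"y":4,"z":0,"rx":0,"ry":0,"rz":0,"hand":10},{"x":0,"y":0,"z":0,"rx":0,"ry":0,"rz":0,"hand":10},{"x":0,"y":0,"z":0,"rx":0,"ry":0,"rz":0,"hand":10}]'
python3 -m creep '[{"x":0,"y":0,"z":-10,"rx":0,"ry":0,"rz":0,"hand":10},{"x":0,"y":-20,"z":-30,"rx":0,"ry":0,"rz":0,"hand":10},{"x":0,"y":-40,"z":-20,"rx":0,"ry":0,"rz":0,"hand":10},{"x":0,"y":-40,"z":0,"rx":0,"ry":0,"rz":0,"hand":10},{"x":0,"y":-20,"z":0,"rx":0,"ry":0,"rz":0,"hand":10},{"x":0,"y":0,"z":0,"rx":0,"ry":0,"rz":0,"hand":10}]'
python3 - <<'E'
from h import *
o=[]
for n in("wrist","side","top"):
    f=grab_frame(n)[:,:,::-1];cv2.imwrite(f"pics/{n}5.png",f)
    if n=="side":f=cv2.resize(f[140:225,240:360],(384,272),interpolation=2)
    if n=="top":f=cv2.resize(f[75:125,220:300],(384,240),interpolation=2)
    if n=="wrist":f=cv2.resize(f,(400,300))
    o.append(cv2.copyMakeBorder(f,0,300-f.shape[0],0,400-f.shape[1],0))
cv2.imwrite("pics/v5.png",np.vstack([np.hstack(o[:2]),np.hstack([o[2],o[2]*0])]))
E
```

```text
clock: 11.98
eef_pos: [647.5, 23.5, 63.2]
tcp_rot: [3.141, -0.0, 1.413]
contact_force: [-0.0, 0.8, -3.2]
opening: 0.269
grasp_force: 59.6
clock: 12.72
eef_pos: [527.8, 42.5, 124.1]
tcp_rot: [3.141, -0.0, 1.414]
contact_force: [0.2, 0.1, -2.7]
opening: 0.272
grasp_force: 59.7
```

View pics/v5.png

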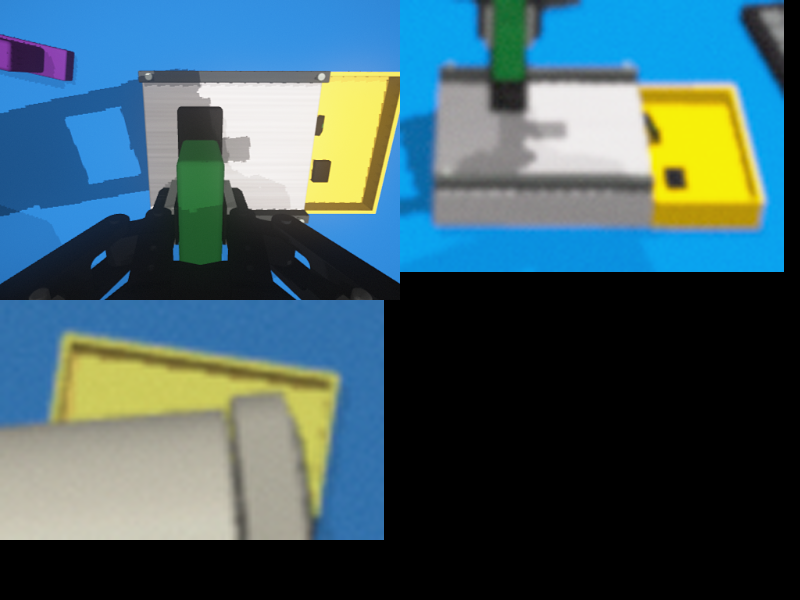

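Both slugs are in the tray: wrist (320,125) and (321,171), side crop (650,130) leaning on the plate edge and (677,178) flat. The plate is clear. Now I take the scraper back to its free spot on the bench.

```bash
python3 -m creep '[{"x":13,"y":-6.2,"z":0,"rx":0,"ry":0,"rz":0,"hand":10},{"x":27,"y":-12.7,"z":0,"rx":0,"ry":0,"rz":0,"hand":10},{"x":27,"y":-12.7,"z":0,"rx":0,"ry":0,"rz":0,"hand":10},{"x":27,"y":-12.7,"z":0,"rx":0,"ry":0,"rz":0,"hand":10},{"x":27,"y":-12.7,"z":0,"rx":0,"ry":0,"rz":0,"hand":10},{"x":27,"y":-12.7,"z":0,"rx":0,"ry":0,"rz":0,"hand":10},{"x":27,"y":-12.7,"z":0,"rx":0,"ry":0,"rz":0,"hand":10},{"x":27,"y":-12.7,"z":0,"rx":0,"ry":0,"rz":0,"hand":10},{"x":27,"y":-12.7,"z":0,"rx":0,"ry":0,"rz":0,"hand":10},{"x":13,"y":-6.2,"z":0,"rx":0,"ry":0,"rz":0,"hand":10},{"x":0,"y":0,"z":20,"rx":0,"ry":0,"rz":0,"hand":10},{"x":0,"y":0,"z":25,"rx":0,"ry":0,"rz":0,"hand":10},{"x":0,"y":0,"z":25,"rx":0,"ry":0,"rz":0,"hand":10},{"x":0,"y":0,"z":15,"rx":0,"ry":0,"rz":0,"hand":10},{"x":0,"y":0,"z":8,"rx":0,"ry":0,"rz":0,"hand":10},{"x":0,"y":0,"z":2,"rx":0,"ry":0,"rz":0,"hand":10},{"x":0,"y":0,"z":0,"rx":0,"ry":0,"rz":0,"hand":10}]'
python3 -m creep '[{"x":0,"y":0,"z":1,"rx":0,"ry":0,"rz":0,"hand":10},{"x":0,"y":0,"z":0,"rx":0,"ry":0,"rz":0,"hand":10}]'
```

```text
clock: 15.0
eef_pos: [454.7, 299.4, 28.9]
tcp_rot: [3.141, -0.001, 1.413]
contact_force: [-1.1, 0.0, -3.1]
opening: 0.272
grasp_force: 59.8
clock: 15.25
eef_pos: [454.4, 299.3, 27.8]
tcp_rot: [3.141, -0.0, 1.413]
contact_force: [-0.2, 0.0, -2.2]
opening: 0.273
grasp_force: 59.8
```

```bash
python3 -m creep '[{"x":0,"y":0,"z":0.7,"rx":0,"ry":0,"rz":0,"hand":10},{"x":0,"y":0,"z":0,"rx":0,"ry":0,"rz":0,"hand":10}]'
python3 -m creep '[{"x":0,"y":0,"z":0,"rx":0,"ry":0,"rz":0,"hand":35},{"x":0,"y":0,"z":0,"rx":0,"ry":0,"rz":0,"hand":60},{"x":0,"y":0,"z":0,"rx":0,"ry":0,"rz":0,"hand":60},{"x":0,"y":0,"z":0,"rx":0,"ry":0,"rz":0,"hand":60},{"x":0,"y":0,"z":-10,"rx":0,"ry":0,"rz":0,"hand":60},{"x":0,"y":0,"z":-30,"rx":0,"ry":0,"rz":0,"hand":60},{"x":0,"y":0,"z":-50,"rx":0,"ry":0,"rz":0,"hand":60},{"x":0,"y":0,"z":-50,"rx":0,"ry":0,"rz":0,"hand":60},{"x":0,"y":0,"z":-30,"rx":0,"ry":0,"rz":0,"hand":60},{"x":0,"y":0,"z":0,"rx":0,"ry":0,"rz":0,"hand":60}]'
python3 - <<'E'
from h import *
o=[]
for n in("wrist","side"):
    f=grab_frame(n)[:,:,::-1];cv2.imwrite(f"pics/{n}6.png",f)
    if n=="side":f=f[95:225,200:373]
    o.append(cv2.resize(f,(400,300),interpolation=2))
cv2.imwrite("pics/v6.png",np.hstack(o))
E
```

```text
clock: 15.5
eef_pos: [454.4, 299.4, 27.3]
tcp_rot: [3.141, -0.0, 1.413]
contact_force: [-1.7, -0.9, 6.1]
opening: 0.278
grasp_force: 60.6
clock: 16.75
eef_pos: [455.6, 300.1, 199.9]
tcp_rot: [3.137, -0.004, 1.413]
contact_force: [0.8, -0.0, -1.0]
opening: 0.703
grasp_force: 0.0
```

View pics/v6.png

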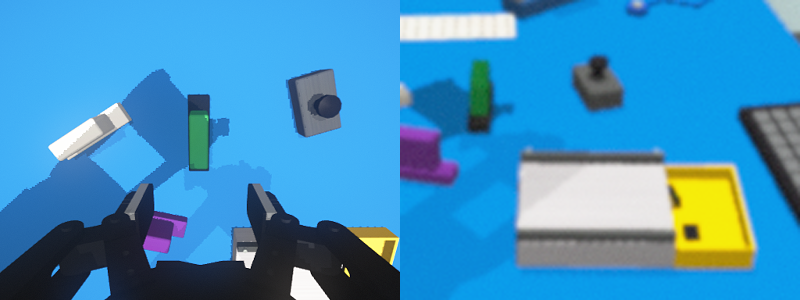

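The scraper stands upright and released, at wrist (199,133) and side (480,95). One slug leans near the plate edge, side (675,195), so I check its height before handing in.

Run:
```python
from h import *
c=get_calibration("side");f=cv2.imread("pics/side6.png");V=f.max(2)
yw=-.158;o=np.array([556.8,36.2,0]);ex=np.array([np.cos(yw),np.sin(yw),0]);ey=np.array([-ex[1],ex[0],0])
m=np.zeros(V.shape,np.uint8);m[170:206,316:345]=V[170:206,316:345]<110
n,l,s,ce=cv2.connectedComponentsWithStats(m)
C=-c["R"].T@c["t"]
for i in range(1,n):
    if s[i,4]<8: continue
    print(s[i],ce[i])
    x,y,w,h,_=s[i]
    for q in(ce[i],(x,y),(x+w-1,y+h-1)):
        d=c["R"].T@np.linalg.inv(c["K"])@[*q,1]
        for X in(87,92):
            P=C+d*((X-(C-o)@ex)/(d@ex));print(X,"y,z",round((P-o)@ey,1),round(P[2],1),end=" | ")
        P=C+d*((16-C[2])/d[2]);print("at z16 x,y",round((P-o)@ex,1),round((P-o)@ey,1))
```

```text
[317 177   4   7  12] [318.25 180.  ]
87 y,z -15.1 52.8 | 92 y,z 14.1 30.5 | at z16 x,y 95.3 33.1
87 y,z 9.1 44.2 | 92 y,z 39.1 21.6 | at z16 x,y 93.2 46.5
87 y,z -45.1 66.4 | 92 y,z -17.0 44.6 | at z16 x,y 98.6 20.0
[323 193   6   5  25] [325.4 195. ]
87 y,z -131.1 99.0 | 92 y,z -106.1 78.4 | at z16 x,y 107.1 -30.3
87 y,z -100.0 79.3 | 92 y,z -73.8 58.1 | at z16 x,y 101.9 -22.2
87 y,z -162.1 118.8 | 92 y,z -138.1 99.0 | at z16 x,y 112.8 -38.2
[316 196   2   4   8] [316.5 197.5]
87 y,z -18.9 -2.1 | 92 y,z 10.1 -26.2 | at z16 x,y 83.3 -40.5
87 y,z -8.6 -5.5 | 92 y,z 20.8 -29.8 | at z16 x,y 82.6 -34.5
87 y,z -29.0 1.3 | 92 y,z -0.3 -22.7 | at z16 x,y 83.9 -46.5
```

```bash
python3 -c "
from rig import *
print(sign_off())"
```

```text
the job is handed in; nothing more can be done
None
```

I wiped both slugs into the yellow tray, stood the scraper upright and released on the bench, and handed the job in at about 17 s; one slug leans against the plate edge inside the tray (checked by camera only), and no verdict came back.

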